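Set the disc sander to a slow speed and start it

ROBOT

A 6-joint arm with a two-finger parallel gripper is mounted at the origin on the work surface; the furniture and walls round the work are solid. World frame = base frame: x ahead of the robot, y to its left, z up, the work surface at z = 0. Lengths are in m, angles in rad, forces in N, time in s.
With the tool pointing down it reaches from about 0.275 to 0.875 m from the base axis. Payload 12.5 kg.
Tool frame: the origin (TCP) lies at the very end of the fingers, on their centre line; the grasp point (between the pads) lies 19 mm behind it; z points along the fingers, y is the line along which they close (so a half turn about z gives the same grasp; the last joint's range is limited). The gripper opens to 85 mm and grips with 20 to 120 N. Pads are 22 mm wide; open, the fingers measure 114 mm over their backs; the gripper's body (76 mm by 85 mm) begins 54 mm behind the grasp point. The pads swing forward as they close: fully open they stand 13 mm farther back than shut.
Start: joints at [-1.331, 0.351, 1.652, -0, 1.139, -0.085], TCP at [0.176, -0.521, 0.231] pointing down, gripper open.
Joint ranges: [-2.75, 2.75], [-0.79, 2.1], [0.01, 2.65], [-1.57, 4.71], [0.07, 3.14], [-2.87, 2.87]. Speed limits (rad/s): [2.22, 2.22, 2.79, 3.14, 3.14, 3.14].

INTERFACE

Orientations are given as a 3x3 rotation matrix whose columns are the frame's x, y, z axes.
In Python, from bench import manip gives the robot as it stands. Calls block until the motion is done:
- manip.move_ptp(position, orientation): joint-space move of the TCP to a pose.
- manip.move_l(position, attitude=None, max_speed=0.15): straight line of the TCP; attitude=None keeps the orientation; max_speed is the mean speed in m/s.
- manip.move_j(angles): joint-space move.
- manip.set_gripper(opening, effort=None): opening from 0.0 (shut) to 1.0 (fully open); effort is the grip in N (None keeps the last); returns when the fingers have stopped.
- manip.dwell(seconds).
- manip.inverse_kinematics(position, orientation): joint angles nearest the present ones, or None.
- manip.grab_frame(name): name is "side" or "top"; returns (picture, depth): 480x640x3 uint8, red, green, blue; 480x640 float32, m along the optical axis (not along the pixel's ray), 0 where there is no reading.
- manip.get_calibration(name): a dict with "camera_matrix" (3x3 intrinsics, pixels), "R" (3x3) and "t" (3): a world point X has camera coordinates R X + t. Camera axes: x right, y down, z forward; pixel columns grow to the right and rows downward; lengths in m; the calibration is good to about 2 mm. A picture is of the moment at which its call begins. get_calibration takes no time and is no camera call.
A pose or a line that the arm cannot do raises manip.Unreachable and nothing moves.
- manip.sign_off(): hands the job in; it is judged then, once.
Trained networks look in the newest picture that a camera, given by its name, has taken for a name from the list of things; names that differ only in an ending like _2 or _b are one class to them, and where a whole thing is asked for, a point or a joint stands for the part that bears it (a point fixed in the world has none). Each returns a list of dicts, best first, with "confidence" (0 to 1); they miss things now and then, are a little off and sometimes report something else, mostly with a low value. They report only what shows in the picture. A call takes as long as a camera call.
- manip.look_for(camera, name): "at" ([x, y, z] in m, in world coordinates, good to about 4 mm: the middle of the surface that is visible of it).
Readings, each from a call of its own:
- manip.current_time(): time.
- manip.current_qpos(): joint angles.
- manip.current_joint_vel(): joint speeds.
- manip.current_joint_torque(): joint torques, N m.
- manip.current_ee_pos(): TCP position.
- manip.current_tcp_rot(): TCP orientation.
- manip.current_force(): force on the tool from outside, world axes, zero at the start.
- manip.current_ft_torque(): the same for the moment, N m.
- manip.current_grip_width(): opening from 0.0 (shut) to 1.0 (fully open).
- manip.current_grip_force(): force on a finger pad.
Only numpy, scipy, OpenCV 4.12 (cv2) and the standard library are available. Lean on these libraries where they do the work, as an engineer would, in place of code of your own. Each camera call takes 0.05 s, during which the arm holds its last target. There are 200 camera calls.

TASK

The bench disc sander was left on a fast speed. Push the pointer of its speed selector round, click by click, until it rests at speed 2 (the second smallest of the six dots), and only then press the green start button fully in so that it stays in. Pick nothing up, and leave the tape measure, sanding block and wooden offcut lying beside it where they are.

Things in the scene. Friction and masses are not known exactly. Their poses are not given: they have to be found in the camera images.
- sander: Small cordless bench disc sander, dark green base 200 x 270 mm, fixed; place and yaw vary. Origin: centre of its underside, on the bench. Its x axis points away from the operator, y to the operator's left, z up. Left half (y > 0): motor, abrasive disc and work table, up to 152 mm above the bench. Right half: black control deck. Behind the deck, from x 86 mm on, battery dock, 78 mm high.
- deck_top (a point): Centre of the level black control deck's top, 70 mm above the bench; axes as the sander's. The deck is 188 mm along x, 128 mm along y. On it, from this point: selector axis at x 22, y 0; green start button at x -64, y -32 mm; red stop button at x -64, y 32 mm.
- selector_axis (a point): On the vertical axis of the speed selector, 16 mm above the deck. Black pointer knob, 4 to 28 mm above the deck: hub 35 mm across, straight bar 13 mm wide that reaches 36 mm from the axis at the nose (white line) and 14 mm at the tail. Site x axis: along the nose. Push the nose's side 22 to 34 mm from the axis; a fingertip has free room there to 55 mm from the axis on every side.
- selector_nose (a point): Middle of the nose's end face, 36 mm from the selector axis, 16 mm above the deck. Round the knob, 43 mm from its axis, six white dots on a dark plate 97 mm across mark the speeds: smallest (speed 1) at the left, growing clockwise to the largest (speed 6) at the right, 30 degrees apart, all on the side away from the operator.
- selector (a joint): Selector angle, rad, grows clockwise from above (faster). Clicks: speed 1 at 0, 2 at 0.524, 3 at 1.047, 4 at 1.571, 5 at 2.094, 6 at 2.618; stops just past 1 and 6. Speed 1 points 75 degrees left of the sander's +x, speed 6 75 degrees right. Starts at 4, 5 or 6. A sprung ball holds each click: 3 to 5 N at 28 mm radius frees it; past half-way it snaps into the next, ahead of the finger.
- start_top (a point): Centre of the flat top of the green start button, a round cap 31 mm across that stands 9.5 mm above the deck when out and 3.5 mm when in.
- start (a joint): How far the green start button is pressed in: 0 out (as at the start), 0.006 m fully in. It has no return spring: about 4 to 6 N moves it and it stays where it is left.
- stop_top (a point): Centre of the top of the red stop button, a round cap 31 mm across, 64 mm to the left of the green one. The two are interlocked: red is in (3.5 mm above the deck) while green is out, and pops out (9.5 mm) as green goes in.
- sanding_block_mid (a point): Loose bystander: wooden sanding block, 64 x 117 x 35 mm; the point is at its centre.
- tape_measure_mid (a point): Loose bystander: yellow tape measure, 37 x 100 x 68 mm, standing; the point is at its centre.
- wood_offcut_mid (a point): Loose bystander: small brown wooden block, 45 x 70 x 22 mm; the point is at its centre.

How it is judged:
By the outcome, as a careful person would: the job done as asked, in the order asked, and still so for the second after the job is handed in, with the robot touching nothing.
It also fails if it takes over 46 s, if anything falls off the work surface, if the arm or the gripper's body presses on something with over 40 N, if the wrist force passes 120 N, or if a joint passes its speed limit or range.

## Working session

There is one attempt and no reset: what is moved stays moved. The work goes in short steps, each a Python script; the robot and the scene stay as the last script left them, time stands still between calls to the robot, and variables do not carry over. Pictures are saved under pics/ and viewed, at most 10 in all, crops included, and the job is handed in when it is done.

```bash
mkdir -p pics
python3 - <<'E'
from bench import manip
import cv2,numpy as np
for c in("top","side"):
    p,d=manip.grab_frame(c); cv2.imwrite(f"pics/{c}0.png",p[:,:,::-1]); np.save(f"pics/{c}0.npy",d)
    k=manip.get_calibration(c); print(c,k["camera_matrix"].round(1).tolist(),(-k["R"].T@k["t"]).round(3),k["R"].round(2).tolist())
    for n in("sander","deck_top","selector_axis","selector_nose","start_top","stop_top","sanding_block_mid","tape_measure_mid","wood_offcut_mid"):
        print(n,[(np.round(r["at"],4).tolist(),round(r["confidence"],2)) for r in manip.look_for(c,n)[:2]])
print(manip.current_time(), manip.current_tcp_rot().round(2))
E
```

```text
top [[456.4, 0.0, 316.5], [0.0, 456.4, 243.8], [0.0, 0.0, 1.0]] [ 0.411 -0.173  0.924] [[-0.0, -1.0, 0.02], [-1.0, 0.0, -0.07], [0.07, -0.02, -1.0]]
sander [([0.5183, -0.0723, 0.0776], 0.61)]
deck_top [([0.5161, -0.0728, 0.0745], 0.74)]
selector_axis [([0.5542, -0.1308, 0.0999], 0.61)]
selector_nose [([0.552, -0.1314, 0.0932], 0.66)]
start_top [([0.4803, -0.1812, 0.0782], 0.7)]
stop_top [([0.4608, -0.1205, 0.0748], 0.72), ([0.5477, -0.1301, 0.09], 0.54)]
sanding_block_mid [([0.3725, -0.3647, 0.0392], 0.91)]
tape_measure_mid []
wood_offcut_mid [([0.4631, -0.276, 0.0209], 0.64), ([0.5522, -0.1339, 0.0966], 0.6)]
side [[609.8, 0.0, 306.6], [0.0, 609.8, 232.3], [0.0, 0.0, 1.0]] [0.25  0.717 0.759] [[-0.96, -0.27, 0.02], [-0.18, 0.56, -0.81], [0.21, -0.78, -0.59]]
sander [([0.5057, 0.0244, 0.0726], 0.82)]
deck_top [([0.5055, 0.0221, 0.0777], 0.7)]
selector_axis [([0.5533, -0.1237, 0.0938], 0.98)]
selector_nose [([0.372, -0.339, 0.0329], 0.61), ([0.554, -0.1213, 0.093], 0.57)]
start_top [([0.4778, -0.1769, 0.0821], 0.69)]
stop_top [([0.5507, -0.1215, 0.0891], 0.48)]
sanding_block_mid [([0.3742, -0.3407, 0.0338], 0.76), ([0.4769, -0.1775, 0.0815], 0.73)]
tape_measure_mid []
wood_offcut_mid [([0.446, -0.2783, 0.0179], 0.6)]
1.0 [[ 0.95  0.32 -0.  ]
 [ 0.32 -0.95 -0.  ]
 [-0.    0.   -1.  ]]
```

View pics/top0.png

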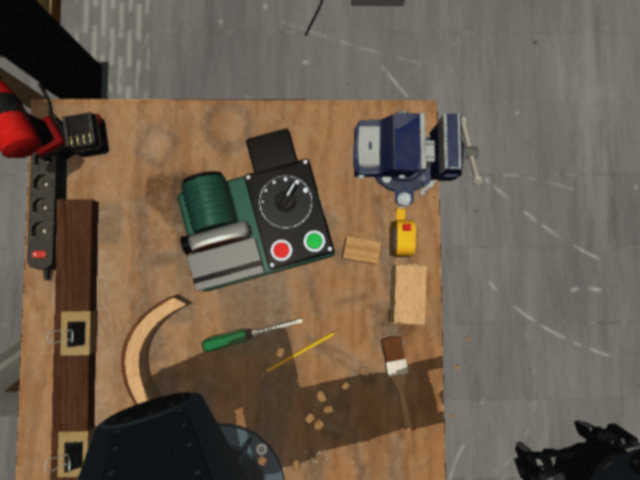

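View pics/side0.png

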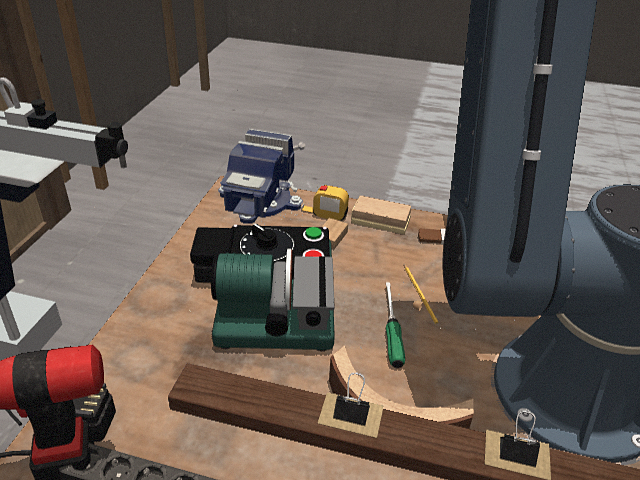

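The top picture shows green at (314,241), red at (281,250), the knob at (287,200) with its nose up and to the right, and the offcut to the right of the deck at (361,249). Next I fit the sander pose from the button colours and measure the nose.

```bash
cat > h.py <<'E'
from bench import manip
import cv2,numpy as np
def ray(c,uv,z):
    k=manip.get_calibration(c);C=-k["R"].T@k["t"]
    d=k["R"].T@np.linalg.solve(k["camera_matrix"],[*uv,1.]);return C+d*(z-C[2])/d[2]
def proj(c,X):
    k=manip.get_calibration(c);p=k["camera_matrix"]@(k["R"]@np.asarray(X)+k["t"]);return p[:2]/p[2]
def blob(p,col,near,r=25):
    h=cv2.cvtColor(p,cv2.COLOR_RGB2HSV);H,S,V=[h[...,i].astype(int) for i in range(3)]
    m=(S>150)&(V>90)&(((H>45)&(H<80)) if col=="g" else ((H<8)|(H>172)))
    yy,xx=np.nonzero(m);s=np.hypot(xx-near[0],yy-near[1])<r
    return np.array([xx[s].mean(),yy[s].mean()]),s.sum()
E
cat > fit.py <<'E'
from h import *
p=cv2.imread("pics/top0.png")[:,:,::-1].copy(); ps=cv2.imread("pics/side0.png")[:,:,::-1].copy()
g,n=blob(p,"g",(314,241),14); r,m=blob(p,"r",(281,250),14); print(g,n,r,m)
G=ray("top",g,.0795);R=ray("top",r,.0735)
gs,n=blob(ps,"g",(314,233),16);print("side G",ray("side",gs,.0795),n)
dy=(R-G)[:2];print(G,R,np.linalg.norm(dy))
yaw=np.arctan2(-dy[0],dy[1]);c,s=np.cos(yaw),np.sin(yaw);Rz=np.array([[c,-s],[s,c]])
mid=(G+R)[:2]/2; deck=mid+Rz@[.064,0]; sel=mid+Rz@[.086,0]
print("yaw",np.degrees(yaw),"deck",deck,"sel",sel)
np.savez("pose.npz",yaw=yaw,Rz=Rz,sel=sel,G=G[:2],deck=deck)
S=6;o=np.array([240,150]);im=cv2.resize(p[150:250,240:340],None,fx=S,fy=S,interpolation=cv2.INTER_CUBIC)[:,:,::-1].copy()
for i in range(6):
    a=np.radians(75-30*i);q=proj("top",[*(sel+Rz@[.043*np.cos(a),.043*np.sin(a)]),.072]);cv2.circle(im,tuple(int(v) for v in (q-o+.5)*S),8,(0,255,255),1)
    q=proj("top",[*(sel+Rz@[.036*np.cos(a),.036*np.sin(a)]),.098]);cv2.circle(im,tuple(int(v) for v in (q-o+.5)*S),5,(255,0,255),1)
q=proj("top",[*sel,.098]);cv2.circle(im,tuple(int(v) for v in (q-o+.5)*S),4,(0,0,255),-1)
cv2.imwrite("pics/crop0.png",im)
for q in [(.064,-.032)]:pass
E
python3 fit.py
```

```text
[313.85526316 240.56578947] 152 [280.8        249.73548387] 155
side G [ 0.47634621 -0.18311009  0.0795    ] 123
[ 0.4764707  -0.18151995  0.0795    ] [ 0.46000606 -0.11988491  0.0735    ] 0.06379626409098342
yaw 14.956265058951582 deck [ 0.53007026 -0.13418521] sel [ 0.55132497 -0.12850741]
```

View pics/crop0.png

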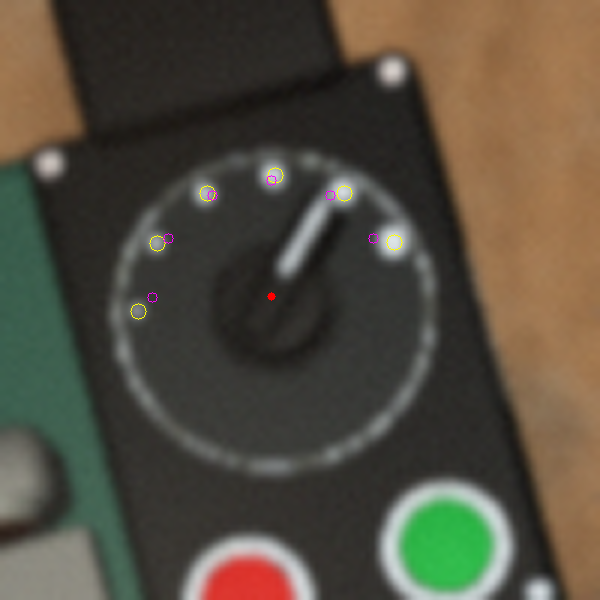

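The overlay matches: the nose sits on the fifth dot, so the selector is at speed 5 and needs three clicks anticlockwise. I'll shut the gripper, go down on the clockwise side of the nose and start pushing.

```bash
cat >> h.py <<'E'
P=np.load("pose.npz");yaw=float(P["yaw"]);sel=P["sel"]
def rot(f): c,s=np.cos(f),np.sin(f);return np.array([[c,s,0],[s,-c,0],[0,0,-1.]])
def pose(a,gap=0.,z=.084,r=.034,off=.021):
    "a: nose angle (deg, left of sander x) the finger stands flush behind, gap m on the clockwise side"
    f=yaw+np.radians(a);c,s=np.cos(f),np.sin(f);t=-(off+gap)
    return [sel[0]+c*r-s*t,sel[1]+s*r+c*t,z],rot(f)
def push(a0,a1,step=3):
    for a in np.arange(a0,a1+.1,step):
        manip.move_l(*pose(a),max_speed=.05);F=manip.current_force();f=yaw+np.radians(a)
        print("a",a,"tang",round(float(-F[0]*np.sin(f)+F[1]*np.cos(f)),1),"F",F.round(1),"t",round(manip.current_time(),2))
E
python3 - <<'E'
from h import *
manip.set_gripper(0.,20)
manip.move_ptp(*pose(-45,.008,.2))
print(manip.current_time(),manip.current_qpos().round(2),manip.current_force().round(2))
p,R=pose(-45,.008);manip.move_l(p,R,max_speed=.12)
print(manip.current_time(),manip.current_force().round(2))
push(-45,-30)
p,d=manip.grab_frame("top");cv2.imwrite("pics/a.png",cv2.resize(p[140:260,230:350],(600,600))[:,:,::-1])
E
```

```text
3.6667 [-0.37  0.46  1.57 -0.    1.11  1.72] [0.04 0.35 0.51]
4.7833 [-0.2   0.06  0.47]
a -45.0 tang -0.7 F [-0.8 -0.4  0.3] t 5.09
a -42.0 tang 0.5 F [ 0.9  0.1 -0.1] t 5.34
a -39.0 tang -3.0 F [-1.7 -2.5  1.1] t 5.59
a -36.0 tang -2.7 F [-1.3 -2.4  0.4] t 5.84
a -33.0 tang -1.3 F [-0.  -1.4  0.1] t 6.09
a -30.0 tang -0.5 F [ 1.2 -0.8 -0.2] t 6.34
```

View pics/a.png

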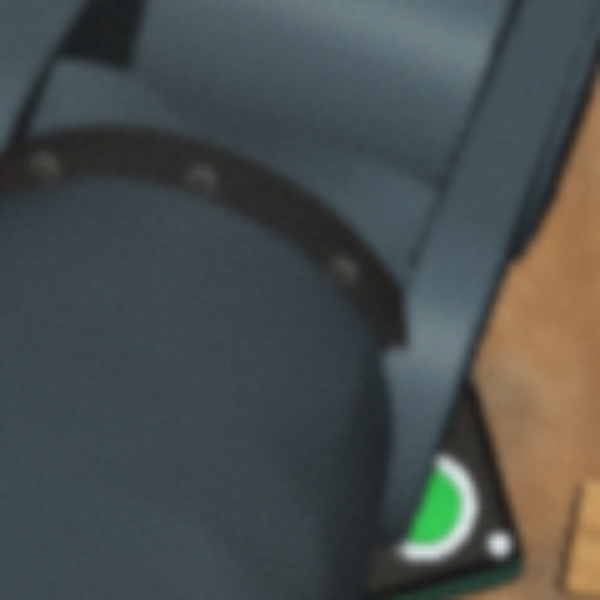

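The arm hides the knob from the top camera, so I'll follow the detents by tangential force. Contact began near -40°.

Run:
```python
from h import *
push(-28,20,2)
p,d=manip.grab_frame("side");cv2.imwrite("pics/b.png",cv2.resize(p[190:310,190:350],(800,600),interpolation=cv2.INTER_CUBIC)[:,:,::-1])
```

```text
a -28.0 tang -1.6 F [-0.4 -1.5 -0.4] t 6.64
a -26.0 tang 0.6 F [0.  0.6 0. ] t 6.89
a -24.0 tang 0.2 F [-0.1  0.3  0.1] t 7.14
a -22.0 tang 0.0 F [ 0.7 -0.1  0.5] t 7.39
a -20.0 tang 0.2 F [-1.1  0.3 -0.1] t 7.64
a -18.0 tang -0.8 F [-0.1 -0.8 -0.3] t 7.89
a -16.0 tang 0.3 F [0.3 0.3 0.8] t 8.14
a -14.0 tang -0.7 F [-0.6 -0.7  0. ] t 8.39
a -12.0 tang -0.7 F [-0.4 -0.7 -0.8] t 8.64
a -10.0 tang -2.7 F [ 0.1 -2.8 -0.5] t 8.89
a -8.0 tang -2.5 F [-0.4 -2.6  0.1] t 9.14
a -6.0 tang -2.4 F [-0.2 -2.5 -0.1] t 9.39
a -4.0 tang -1.0 F [ 0.5 -0.9 -1.1] t 9.64
a -2.0 tang -1.3 F [ 0.9 -1.2 -0.4] t 9.89
a 0.0 tang -0.7 F [-0.5 -0.9 -0.2] t 10.14
a 2.0 tang -0.4 F [-0.3 -0.5  0.3] t 10.39
a 4.0 tang -0.2 F [ 0.3 -0.1  0.1] t 10.64
a 6.0 tang 0.6 F [-1.1  0.2  0.4] t 10.89
a 8.0 tang -0.2 F [-0.3 -0.3 -0.7] t 11.14
a 10.0 tang -0.8 F [ 0.2 -0.8 -0.7] t 11.39
a 12.0 tang 0.1 F [-0.4 -0.1 -0.4] t 11.64
a 14.0 tang -0.7 F [-0.4 -1.1  0.4] t 11.89
a 16.0 tang 0.3 F [-0.4  0.1  0.3] t 12.14
a 18.0 tang 0.2 F [-0.6 -0.1 -0. ] t 12.39
a 20.0 tang -3.8 F [ 1.  -3.9 -1.2] t 12.64
```

View pics/b.png

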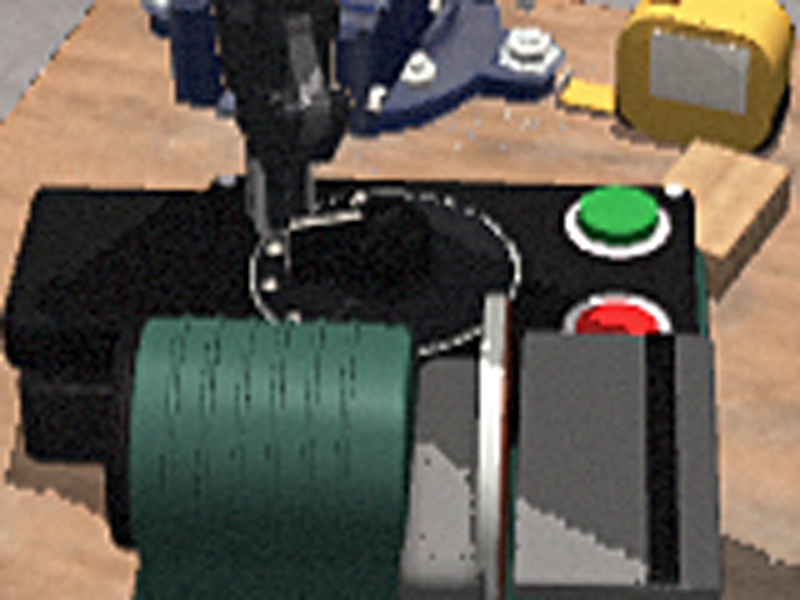

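The force pattern repeats every 30° with a release near -26° and +4°. The finger now presses the nose at speed 3, with its white line running from (360,213) to (290,222). The last release is due near 34°, so I'll stop there, retreat and check.

Run:
```python
from h import *
push(22,36,2)
manip.move_l(*pose(36,.008),max_speed=.1)
p,R=pose(36,.008,.2);manip.move_l(p,R,max_speed=.2)
# stand above the green button, tool x along the sander's x
G=P["G"];Rg=rot(yaw);manip.move_ptp([G[0],G[1],.15],Rg)
p,d=manip.grab_frame("side");a=cv2.resize(p[190:310,190:350],(800,600),interpolation=cv2.INTER_CUBIC)[:,:,::-1]
cv2.imwrite("pics/c.png",a)
p,d=manip.grab_frame("top");cv2.imwrite("pics/d.png",cv2.resize(p[140:260,230:350],(600,600),interpolation=cv2.INTER_CUBIC)[:,:,::-1])
print(manip.current_time(),manip.current_ee_pos())
```

```text
a 22.0 tang -3.2 F [ 0.5 -3.6  0. ] t 12.94
a 24.0 tang -1.9 F [ 0.4 -2.1 -0.6] t 13.19
a 26.0 tang -1.4 F [ 0.6 -1.3 -0.3] t 13.44
a 28.0 tang -1.1 F [ 0.6 -0.9 -0.3] t 13.69
a 30.0 tang -0.2 F [0.5 0.2 0.6] t 13.94
a 32.0 tang 0.3 F [-0.7 -0.3 -0. ] t 14.19
a 34.0 tang 1.0 F [-0.5  1.   0.1] t 14.44
a 36.0 tang -0.4 F [ 0.4 -0.  -0.2] t 14.69
16.4 [ 0.47737685 -0.18134499  0.14994936]
```

View pics/c.png

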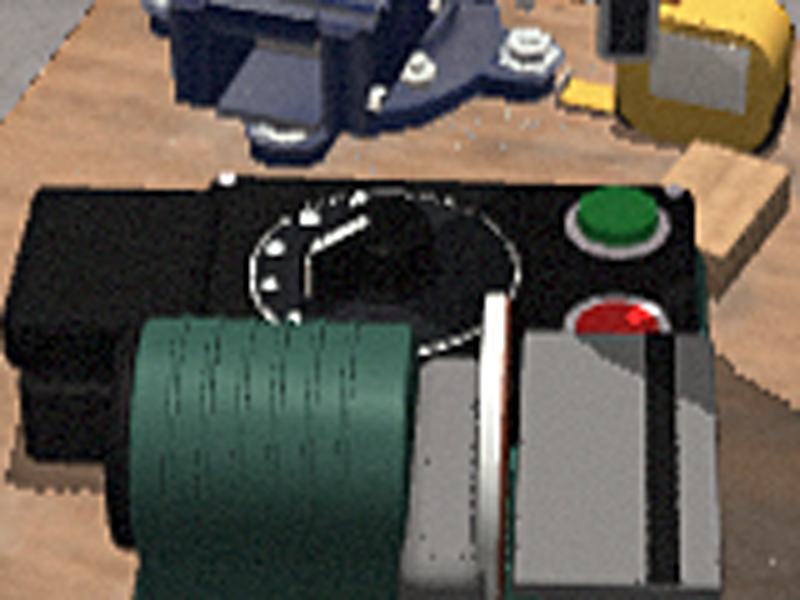

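View pics/d.png

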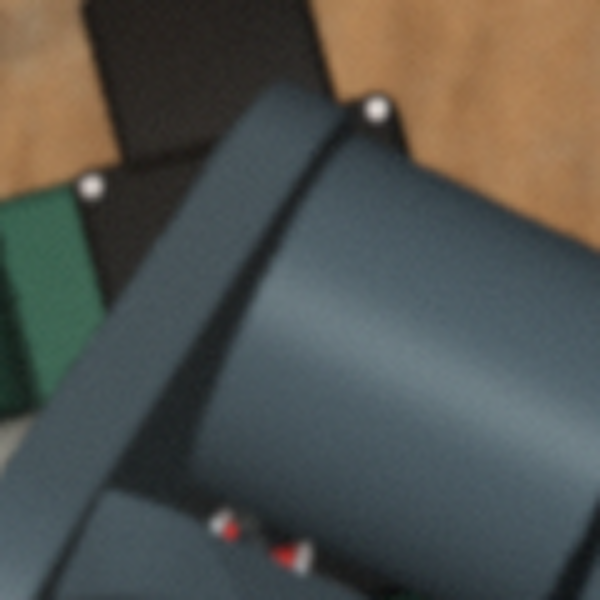

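The side crop shows the white line from (368,218) to (315,247), turned towards the left dots. I'll compute its angle and press the button only if it is near 45°.

Run:
```python
from h import *
A,B=[ray("side",(190+u/5,190+v/5),.098)[:2] for u,v in((368,218),(315,247))]
d=B-A;ang=np.degrees(np.arctan2(d[1],d[0])-yaw);print("nose angle",ang,"end",P["Rz"].T@(B-sel))
assert 35<ang<55
G=P["G"];R=rot(yaw)
manip.move_l([G[0],G[1],.086],R,max_speed=.12);print(manip.current_force().round(1))
for z in np.arange(.081,.0709,-.001):
    manip.move_l([G[0],G[1],z],R,max_speed=.03);F=manip.current_force();print(round(z,4),manip.current_ee_pos()[2].round(4),F.round(1))
    if F[2]>18: break
manip.move_l([G[0],G[1],.2],R,max_speed=.2)
manip.move_j([-1.331,.351,1.652,0,1.139,-.085])
print(manip.current_time())
p,d=manip.grab_frame("top");q,_=manip.grab_frame("side")
im=np.hstack([cv2.resize(p[150:260,240:350],(400,400),interpolation=cv2.INTER_CUBIC),cv2.resize(q[190:290,230:330],(400,400),interpolation=cv2.INTER_CUBIC)])
cv2.imwrite("pics/e.png",im[:,:,::-1])
for c,n in(("top","sanding_block_mid"),("top","wood_offcut_mid")):print(n,[np.round(r["at"],3) for r in manip.look_for(c,n)[:1]])
```

```text
nose angle 46.12904442315253 end [0.02151609 0.02121898]
[0.9 0.5 0.5]
0.081 0.0812 [-0.1 -0.9  0.1]
0.08 0.08 [ 0.   0.1 -0.1]
0.079 0.0791 [0.4 0.5 0.9]
0.078 0.078 [-0.3 -0.7  1.8]
0.077 0.077 [ 0.2 -0.4  1.7]
0.076 0.076 [ 0.7 -1.   0.3]
0.075 0.0749 [ 1.  -1.4  1.7]
0.074 0.0739 [ 0.8 -1.   1.5]
0.073 0.0735 [-2.4 -0.3 10.4]
0.072 0.0734 [-6.5  2.5 24.7]
22.1083
sanding_block_mid [array([ 0.374, -0.366,  0.037])]
wood_offcut_mid [array([ 0.466, -0.275,  0.02 ])]
```

View pics/e.png

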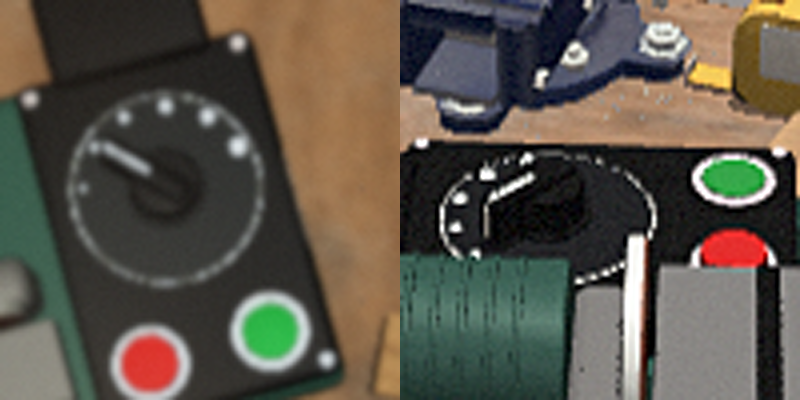

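The nose points at the second dot (100,150). In the side half the green button at (733,178) is now flush and the red one at (733,245) has popped up. The sanding block and offcut read within 3 mm of where they started.

```bash
python3 -c "
from bench import manip
print(manip.sign_off())"
```

```text
the job is handed in; nothing more can be done
None
```

The selector now rests at speed 2, the green start button was then pressed fully in and has stayed in, nothing lying beside the sander was touched, and the job was handed in at about 22 s.

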